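Sort the left- and right-hand blender hinge arms

TASK

The four loose steel door-hinge arms of the bag blenders are two left-hand and two right-hand mirror-image pieces. Put each one into the tray whose bolted-on sample has the same hand, setting it down (not dropping it from above) so that both arms in a tray lie flat on its floor, pin upward and not on top of one another. Leave the bottle, the jar and the scale where they are.

Things in the scene. Friction and masses are not known exactly. Their poses are not given: they have to be found in the camera images.
- hinge_left_1_mid (a point): LEFT-hand hinge arm: seen from above, pin end towards you, its foot points left. Bare steel channel 100 mm long, 24 wide, 28 high, open upward, about 0.2 kg. Point: middle of the channel, 14 mm above its underside. x along the channel from pin end to foot end, z up; foot towards +y. Grasp here across the channel (along y), 24 mm, stiff.
- hinge_left_1: The same arm; origin on the underside of the channel, 14 mm below hinge_left_1_mid, same axes. Dark upright pin, 18 mm diameter, top 40 mm above the underside, at x = -39 mm. Flat foot at x = 24 to 50 mm, 6 mm thick, out to 40 mm from the middle line on the +y side. It starts flat, pin up.
- hinge_left_2_mid (a point): LEFT-hand hinge arm: seen from above, pin end towards you, its foot points left. Bare steel channel 100 mm long, 24 wide, 28 high, open upward, about 0.2 kg. Point: middle of the channel, 14 mm above its underside. x along the channel from pin end to foot end, z up; foot towards +y. Grasp here across the channel (along y), 24 mm, stiff.
- hinge_left_2: The same arm; origin on the underside of the channel, 14 mm below hinge_left_2_mid, same axes. Dark upright pin, 18 mm diameter, top 40 mm above the underside, at x = -39 mm. Flat foot at x = 24 to 50 mm, 6 mm thick, out to 40 mm from the middle line on the +y side. It starts flat, pin up.
- hinge_right_1_mid (a point): RIGHT-hand hinge arm: seen from above, pin end towards you, its foot points right. Bare steel channel 100 mm long, 24 wide, 28 high, open upward, about 0.2 kg. Point: middle of the channel, 14 mm above its underside. x along the channel from pin end to foot end, z up; foot towards -y. Grasp here across the channel (along y), 24 mm, stiff.
- hinge_right_1: The same arm; origin on the underside of the channel, 14 mm below hinge_right_1_mid, same axes. Dark upright pin, 18 mm diameter, top 40 mm above the underside, at x = -39 mm. Flat foot at x = 24 to 50 mm, 6 mm thick, out to 40 mm from the middle line on the -y side. It starts flat, pin up.
- hinge_right_2_mid (a point): RIGHT-hand hinge arm: seen from above, pin end towards you, its foot points right. Bare steel channel 100 mm long, 24 wide, 28 high, open upward, about 0.2 kg. Point: middle of the channel, 14 mm above its underside. x along the channel from pin end to foot end, z up; foot towards -y. Grasp here across the channel (along y), 24 mm, stiff.
- hinge_right_2: The same arm; origin on the underside of the channel, 14 mm below hinge_right_2_mid, same axes. Dark upright pin, 18 mm diameter, top 40 mm above the underside, at x = -39 mm. Flat foot at x = 24 to 50 mm, 6 mm thick, out to 40 mm from the middle line on the -y side. It starts flat, pin up.
- tray_left: White open tray for LEFT-hand arms, fixed. Outside 210 (x) by 170 (y), 45 mm high; walls, floor 5 mm. Origin: centre of underside, z up. Beyond its +x wall (far from the robot) a white block 30 mm high, x = 106 to 184 mm, carries the sample: a bolted left-hand arm, pin to +y, foot at its -y end pointing +x, top 70 mm up. The trays stand either side of the loose arms and may be swapped.
- tray_right: White open tray for RIGHT-hand arms, fixed. Outside 210 (x) by 170 (y), 45 mm high; walls, floor 5 mm. Origin: centre of underside, z up. Beyond its +x wall (far from the robot) a white block 30 mm high, x = 106 to 184 mm, carries the sample: a bolted right-hand arm, pin to -y, foot at its +y end pointing +x, top 70 mm up. The trays stand either side of the loose arms and may be swapped.
- reagent: Bystander: clear reagent bottle with black cap, 60 mm in diameter, 130 mm high, standing on the bench; origin at the centre of its underside.
- jar: Bystander: squat white jar with black cap, 64 mm in diameter, 85 mm high, standing on the bench; origin at the centre of its underside.
- scale: Bystander: bench scale, 110 mm (x) by 120 mm (y), 45 mm high, with a steel pan; origin at the centre of its underside.
There are look-alikes about, which are no part of the job. Leave any yellow look-alike of the hinge_left_1 alone.

How it is judged:
By the outcome, as a careful person would: the job done as asked, in the order asked, and still so for the second after the job is handed in, with the robot touching nothing.
It also fails if it takes over 67 s, if anything falls off the work surface, if the arm or the gripper's body presses on something with over 40 N, if the wrist force passes 120 N, or if a joint passes its speed limit or range.

ROBOT

A 7-joint arm with a two-finger parallel gripper is mounted at the origin on the work surface. World frame = base frame: x ahead of the robot, y to its left, z up, the work surface at z = 0. Lengths are in mm, angles in rad, forces in N, time in s.
With the tool pointing down it reaches from about 400 to 850 mm from the base axis. Payload 10.4 kg.
Tool frame: the origin (TCP) lies at the very end of the fingers, on their centre line; the grasp point (between the pads) lies behind it (arm.hold_point_z is the z of the grasp point in the tool frame, in mm); z points along the fingers, y is the line along which they close (so a half turn about z gives the same grasp; the last joint's range is limited). The gripper opens to 85 mm and grips with 20 to 120 N. Pads are 22 mm wide; open, the fingers measure 114 mm over their backs; the gripper's body (76 mm by 85 mm) begins 54 mm behind the grasp point. The pads swing forward as they close: fully open they stand 13 mm farther back than shut.
Start: joints at [-1.2, 0.332, -0.065, 1.46, 0.022, 1.35, -0.088], TCP at [239.802, 577.188, 231.338] pointing down, gripper open.
Joint ranges: [-2.6, 2.6], [-0.5, 2.12], [-1.47, 1.34], [0.16, 2.42], [-1.27, 4.41], [0.06, 2.06], [-2.6, 2.6]. Speed limits (rad/s): [2.22, 2.22, 2.79, 2.79, 3.14, 3.14, 3.14].

INTERFACE

Orientations are given as a unit quaternion [x, y, z, w].
In Python, from station import arm gives the robot as it stands.
- The arm moves only by the tool send_rows, never from a script. Its argument "deltas" is one flat list of numbers, 7 for each row, row after row: the opening, from -1 (shut) to 1 (fully open), so that 0 is half open, then the shift along the tool's x, y, z in cm, then the turn, a rotation vector about the tool's x, y, z in degrees. In form: [grip, dx, dy, dz, rx, ry, rz, grip, dx, dy, dz, rx, ry, rz, ...]. A call has 1 to 10 rows; each row is the pose to reach, as a shift and turn from the pose commanded when the call began, along the tool's axes at that moment; what a row does not reach only later rows make up. A row lasts 1/12 s, in which the tool goes at most 41.7 mm and 7.16 degrees, less where a joint would pass 70% of its speed; a pose out of reach is approached as far as the arm can. A call with a gripper value outside its range is refused whole. The fingers move at their own pace and stop on an object; "force" is the grip in N (left out, the last holds). Time passes only in rows, so rows that repeat a pose let the fingers close. It gives the time, the measured TCP pose, the force, the opening and the grip force at its end, in the units of the state.
- arm.get_obs(): the state, without advancing time (a new reading comes with each control period).
- arm.capture(name): name is "scene" or "top" or "wrist"; returns (picture, depth): 480x640x3 uint8, red, green, blue; 480x640 float32, mm along the optical axis (not along the pixel's ray), 0 where there is no reading.
- arm.calibration(name): a dict with "K" (3x3 intrinsics, pixels), "R" (3x3) and "t" (3): a world point X has camera coordinates R X + t. Camera axes: x right, y down, z forward; pixel columns grow to the right and rows downward; lengths in mm; the calibration is good to about 2 mm. The wrist camera is an equidistant fisheye: a pixel r from the principal point sees the ray r / f radians off the axis. A picture is of the moment at which its call begins: read the wrist's pose just before it. calibration takes no time and is no camera call; for the wrist camera it gives the pose at the moment of the call.
- arm.job_done(): hands the job in; it is judged then, once.
The state is a dict: "time": time; "joint_pos": joint angles; "qvel": joint speeds; "tau": joint torques, N m; "ee_pos": TCP position; "ee_rot": TCP orientation; "contact_force": force on the tool from outside, world axes, zero at the start; "torque": the same for the moment, N m; "width": finger opening in mm; "finger_force": force on a finger pad.
Only numpy, scipy, OpenCV 4.12 (cv2) and the standard library are available. Lean on these libraries where they do the work, as an engineer would, in place of code of your own. Each camera call takes 0.05 s, during which the arm holds its last target. There are 200 camera calls.

## Working session

There is one attempt and no reset: what is moved stays moved. The work goes in short steps, Python scripts to look and compute and a tool call to move; the robot and the scene stay as the last step left them, time stands still between calls to the robot, and variables do not carry over. Pictures are saved under pics/ and viewed, at most 10 in all, crops included, and the job is handed in when it is done.

Besides the shell and the picture viewer there is one more tool, called by a JSON object that holds its "op" and its "data", one argument or row to a line. send_rows: Moves the arm, as the interface text tells. Its arguments: {"type":"object","properties":{"deltas":{"type":"array","items":{"type":"number"}},"force":{"type":"number"}},"required":["deltas"]}

```bash
mkdir -p pics; ls; python3 - <<'E'
from station import arm
import cv2,numpy as np
o=arm.get_obs();print(o, arm.hold_point_z)
for n in["scene","top"]:
    p,d=arm.capture(n);cv2.imwrite(f"pics/{n}0.png",p[...,::-1]);np.savez(f"{n}0.npz",p=p,d=d)
    c=arm.calibration(n);print(n,c)
E
```

```text
pics
{'time': 0.0, 'joint_pos': array([-1.19958766,  0.33289586, -0.06467115,  1.46097571,  0.02160349,
        1.34990627, -0.0884989 ]), 'qvel': array([ 1.19734140e-03, -1.92251998e-03,  4.68230962e-05,  1.10649137e-03,
       -3.56153339e-05, -8.21579474e-04, -1.36744426e-03]), 'tau': array([-1.01648715e-03, -6.25439930e+01,  4.83479560e-02, -3.91608703e+01,
        1.60300214e-02,  9.76192416e-03, -1.26202941e-06]), 'ee_pos': array([239.68984933, 576.78588568, 230.48446791]), 'ee_rot': array([ 1.95636179e-01,  9.80676262e-01, -7.37485977e-04, -1.04773325e-04]), 'contact_force': array([-0.0262396 ,  0.41202455, -0.52003902]), 'torque': array([-0.03422293, -0.03676779, -0.02259996]), 'finger_force': 0.0, 'width': 85.27047258433564} -18.700000000000003
scene {'K': array([[533.14826895,   0.        , 314.40058781],
       [  0.        , 533.14826895, 231.7513191 ],
       [  0.        ,   0.        ,   1.        ]]), 'R': array([[ 0.66993049,  0.74236247,  0.00954511],
       [ 0.5069264 , -0.44799703, -0.7364267 ],
       [-0.54241936,  0.49819337, -0.67645   ]]), 't': array([-385.95561192, -250.90408503, 1226.8116551 ])}
top {'K': array([[516.25474917,   0.        , 316.66593486],
       [  0.        , 516.25474917, 229.62382549],
       [  0.        ,   0.        ,   1.        ]]), 'R': array([[-0.01296102, -0.99989225, -0.00689169],
       [-0.99074488,  0.01377318, -0.13503657],
       [ 0.13511694,  0.0050777 , -0.99081665]]), 't': array([  7.38033209, 566.2960534 , 831.91735685])}
```

View pics/top0.png

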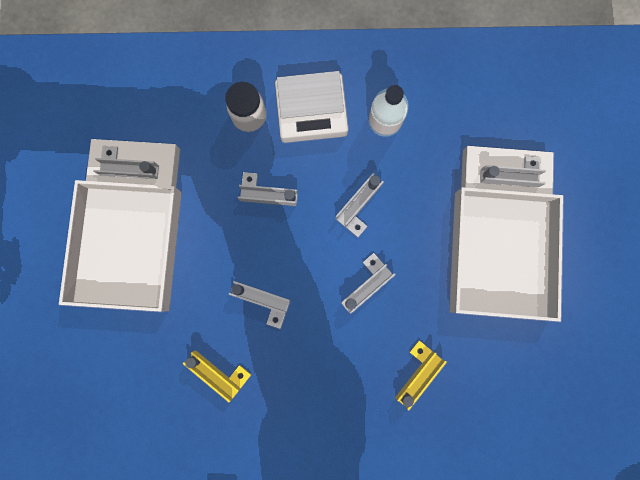

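View pics/scene0.png

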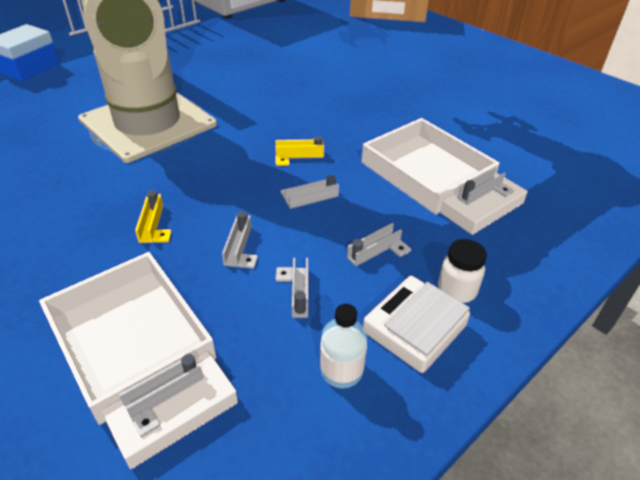

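The top view shows trays at (120,245) and (508,255), and the bare arms at (268,190), (360,200), (368,285) and (262,297). The sample in the left-of-image tray (+y) has its pin toward -y, so that is tray_right. By handedness, (268,190) and (262,297) are right-hand, and the other two are left-hand.

```bash
cat > h.py <<'E'
import numpy as np,cv2
from station import arm
from scipy.spatial.transform import Rotation as Rn
def cloud(d,c):
    v,u=np.mgrid[:480,:640];K=c["K"]
    X=np.stack([(u-K[0,2])/K[0,0]*d,(v-K[1,2])/K[1,1]*d,d],-1)
    return (X-c["t"])@c["R"]
def cast(u,v,z,c):
    r=c["R"].T@np.linalg.solve(c["K"],[u,v,1.]);o=-c["R"].T@c["t"]
    return o+r*(z-o[2])/r[2]
def find(p,d,c):
    "bare-steel arms: list of (centre xy, axis deg pin->foot, hand, size)"
    W=cloud(d,c);hsv=cv2.cvtColor(p,cv2.COLOR_RGB2HSV)
    m=((hsv[...,1]<90)&(W[...,2]>2)&(W[...,2]<48)&(d>0)).astype(np.uint8)
    n,l,s,_=cv2.connectedComponentsWithStats(m);out=[]
    for i in range(1,n):
        if not 500<s[i,4]<2600: continue
        P=W[l==i]
        ch=P[(P[:,2]>14)];pin=P[P[:,2]>35];ft=P[P[:,2]<11]
        if len(pin)<5 or len(ch)<50: continue
        (cx,cy),(w,h),a=cv2.minAreaRect(ch[:,:2].astype(np.float32))
        if w<h: a+=90
        pc=pin[:,:2].mean(0);q=np.array([cx,cy])
        ax=np.array([np.cos(np.radians(a)),np.sin(np.radians(a))])
        if ax@(q-pc)<0: ax=-ax
        left=np.array([-ax[1],ax[0]]);f=(ft[:,:2]-q);f=f[(f@ax>10)]
        out.append((q.round(1),round(float(np.degrees(np.arctan2(ax[1],ax[0]))),1),"L" if np.median(f@left)>0 else "R",sorted([round(w),round(h)]),(pc+39*ax).round(1),round(float(np.percentile(P[:,2],98)),1),s[i].tolist()))
    return out
def plan(x,y,z,th=None):
    "shift cm in tool axes and rz deg to TCP x,y,z with tool y along world angle th (mod 180)"
    o=arm.get_obs();R=Rn.from_quat(o["ee_rot"]);M=R.as_matrix()
    d=M.T@(np.array([x,y,z])-o["ee_pos"])/10
    ty=np.degrees(np.arctan2(M[1,1],M[0,1]))
    dy=0 if th is None else (th-ty+90)%180-90
    print("t",o["time"],"p",o["ee_pos"].round(1),"ty",ty.round(1),"j7",o["joint_pos"][6].round(2),"w",round(o["width"],1),"shift cm",d.round(2),"rz",round(-dy,1),"or",round(-dy-np.sign(-dy)*180,1),"tilt",M[:2,2].round(4))
E
python3 - <<'E'
from h import *
f=np.load("top0.npz");c=arm.calibration("top")
for r in find(f["p"],f["d"],c):print(*r)
# trays
W=cloud(f["d"],c)
for u in(120,508):
    print(W[245,u].round(1))
for n,us in dict(trayA=[(78,183),(180,183),(169,310),(60,303)],trayB=[(457,190),(562,197),(559,320),(451,312)]).items():
    print(n,[cast(*q,45,c)[:2].round() for q in us],np.mean([cast(*q,45,c)[:2] for q in us],0).round(1))
E
```

```text
[631.7  84.7] 84.2 R [25, 100] [631.3  85. ] 41.6 [238, 172, 60, 34, 1120]
[621.  -74.4] 138.6 L [24, 101] [620.  -73.7] 41.7 [335, 173, 49, 64, 1100]
[467.5 -84.8] -50.2 L [24, 100] [467.5 -84.7] 41.8 [341, 253, 54, 61, 1092]
[455.4  98.5] -109.4 R [24, 99] [455.5  98.3] 41.9 [229, 281, 61, 48, 1107]
[548.4 343.8   5.9]
[ 539.  -331.5    7.9]
trayA [array([651., 404.]), array([649., 231.]), array([436., 244.]), array([449., 424.])] [546.2 325.7]
trayB [array([ 630., -238.]), array([ 615., -414.]), array([ 411., -393.]), array([ 427., -218.])] [ 520.7 -315.7]
```

```bash
python3 - <<'E'
from h import *
f=np.load("top0.npz");c=arm.calibration("top");W=cloud(f["d"],c);hsv=cv2.cvtColor(f["p"],cv2.COLOR_RGB2HSV)
for lo,hi in((0,250),(400,640)):
  for z0,z1 in((2,9),(41,49)):
    m=((hsv[...,1]<80)&(W[...,2]>z0)&(W[...,2]<z1)).astype(np.uint8);m[:,:lo]=0;m[:,hi:]=0;m[:182]=0;m[330:]=0
    n,l,s,_=cv2.connectedComponentsWithStats(m);i=1+np.argmax(s[1:,4])
    print(z0,s[i],cv2.minAreaRect(W[l==i][:,:2].astype(np.float32)))
from h import plan
plan(455.4,98.5,130,-109.4+90)
E
```

```text
2 [  72  188   99  120 9434] ((546.18701171875, 340.72357177734375), (149.92080688476562, 200.8375701904297), 85.58781433105469)
41 [  59  182  116  130 1586] ((545.7051391601562, 333.97650146484375), (172.74215698242188, 210.4461669921875), 85.49253845214844)
2 [ 459  195   92  122 9640] ((522.2301025390625, -325.6854248046875), (151.8688201904297, 200.82920837402344), 84.5364990234375)
41 [ 455  187  108  135 1646] ((522.5253295898438, -319.99310302734375), (172.17898559570312, 210.69232177734375), 84.60462951660156)
t 0.1 p [239.7 576.8 230.6] ty 67.4 j7 -0.09 w 85.3 shift cm [-38.27 -35.88  10.11] rz 86.8 or -93.2 tilt [-0.0004 -0.0012]
```

{"op": "send_rows", "data": {
  "deltas": [0.2,-38.3,-35.9,10.1,0,0,86.8,0.2,-38.3,-35.9,10.1,0,0,86.8,0.2,-38.3,-35.9,10.1,0,0,86.8,0.2,-38.3,-35.9,10.1,0,0,86.8,0.2,-38.3,-35.9,10.1,0,0,86.8,0.2,-38.3,-35.9,10.1,0,0,86.8,0.2,-38.3,-35.9,10.1,0,0,86.8,0.2,-38.3,-35.9,10.1,0,0,86.8,0.2,-38.3,-35.9,10.1,0,0,86.8,0.2,-38.3,-35.9,10.1,0,0,86.8],
  "force": 50
}}

```text
time: 0.93
ee_pos: [408.3, 202.2, 152.2]
ee_rot: [0.735, 0.679, 0.0, -0.0]
contact_force: [1.3, 0.3, -0.1]
width: 51.2
finger_force: 0.0
```

```bash
python3 -c "
from h import *
plan(455.4,98.5,70,-19.4)"
```

```text
t 0.9333 p [408.3 202.2 152.2] ty -4.5 j7 -0.63 w 51.2 shift cm [-9.97  5.52  8.21] rz 14.9 or -165.1 tilt [-0.0001  0.0003]
```

{"op": "send_rows", "data": {
  "deltas": [0.2,-7.5,3.5,4,0,0,12,0.2,-7.5,4,6,0,0,12,0.2,-7.5,4,6,0,0,12,0.2,-7.5,4,6,0,0,12,0.2,-7.5,4,6,0,0,12,0.2,-7.5,4,6,0,0,12]
}}

```text
time: 1.43
ee_pos: [442.5, 127.6, 93.0]
ee_rot: [0.799, 0.601, 0.0, -0.0]
contact_force: [0.0, -0.7, 0.5]
width: 51.1
finger_force: 0.0
```

```bash
python3 -c "
from h import *
plan(455.4,98.5,4,-19.4)
p,d=arm.capture('wrist');cv2.imwrite('pics/w1.png',p[...,::-1]);print(arm.get_obs()['contact_force'])"
```

```text
t 1.4333 p [442.5 127.6  93. ] ty -16.1 j7 -0.62 w 51.1 shift cm [-2.44  2.05  8.9 ] rz 3.3 or -176.7 tilt [0.0002 0.0005]
[0.4306889  1.50250058 0.64073865]
```

{"op": "send_rows", "data": {
  "deltas": [0.2,-2.4,2.1,3,0,0,3.3,0.2,-2.4,2.1,5,0,0,3.3,0.2,-2.4,2.1,7,0,0,3.3,0.2,-2.4,2.1,8.2,0,0,3.3,0.2,-2.4,2.1,8.7,0,0,3.3,0.2,-2.4,2.1,8.7,0,0,3.3]
}}

```text
time: 1.98
ee_pos: [455.5, 98.6, 5.3]
ee_rot: [0.816, 0.578, -0.0, -0.0]
contact_force: [-0.4, -0.1, 1.0]
width: 51.3
finger_force: 0.0
```

```bash
python3 -c "
from h import *
plan(455.4,98.5,4,-19.4)"
```

```text
t 1.9833 p [455.5  98.6   5.3] ty -19.4 j7 -0.52 w 51.3 shift cm [-0.02 -0.01  0.13] rz 0.0 or -180.0 tilt [-0.0009 -0.    ]
```

View pics/w1.png

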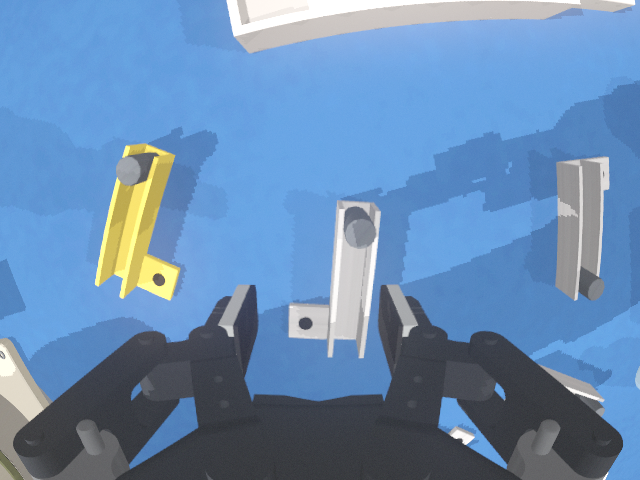

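The wrist view shows hinge D, with its pin at (358,225) and foot at (308,322), between the pads. I'll close now and lift.

{"op": "send_rows", "data": {
  "deltas": [-1,0,0,0,0,0,0,-1,0,0,0,0,0,0,-1,0,0,0,0,0,0,-1,0,0,0,0,0,0,-1,0,0,0,0,0,0,-1,0,0,0,0,0,0],
  "force": 50
}}

```text
time: 2.48
ee_pos: [457.0, 98.3, 6.9]
ee_rot: [0.816, 0.577, 0.001, -0.0]
contact_force: [-0.3, -0.1, 6.5]
width: 23.1
finger_force: 50.3
```

{"op": "send_rows", "data": {
  "deltas": [-1,0,0,-1,0,0,0,-1,0,0,-3,0,0,0,-1,0,0,-6,0,0,0,-1,0,0,-9,0,0,0,-1,0,0,-10,0,0,0,-1,0,0,-10,0,0,0]
}}

```text
time: 2.98
ee_pos: [457.7, 98.2, 108.6]
ee_rot: [0.817, 0.577, 0.003, 0.0]
contact_force: [0.8, -0.2, -0.9]
width: 23.1
finger_force: 49.3
```

```bash
python3 -c "
from h import *
plan(500.8,337.5,105,-4.5)"
```

```text
t 2.9833 p [457.7  98.2 108.6] ty -19.5 j7 -0.61 w 23.1 shift cm [23.99 -3.92  0.45] rz -15.0 or 165.0 tilt [0.0048 0.0028]
```

{"op": "send_rows", "data": {
  "deltas": [-1,2,-0.3,0,0,0,-2,-1,5,-0.8,0,0,0,-5,-1,9,-1.5,0,0,0,-9,-1,13,-2.1,0,0,0,-12,-1,17,-2.8,0,0,0,-15,-1,20.5,-3.4,0,0,0,-15,-1,23,-3.8,0,0,0,-15,-1,24,-3.9,0,0,0,-15,-1,24,-3.9,0,0,0,-15,-1,24,-3.9,0,0,0,-15]
}}

```text
time: 3.82
ee_pos: [498.6, 336.0, 103.9]
ee_rot: [0.734, 0.679, -0.001, 0.0]
contact_force: [0.1, -1.0, -1.2]
width: 23.0
finger_force: 49.3
```

```bash
python3 -c "
from h import *
plan(500.8,337.5,13,-4.5);print(arm.get_obs()['contact_force'])"
```

```text
t 3.8167 p [498.6 336.  103.9] ty -4.5 j7 -0.66 w 23.0 shift cm [0.18 0.22 9.09] rz 0.0 or -180.0 tilt [-0.0018 -0.0022]
[ 0.12523729 -0.95420225 -1.18841341]
```

{"op": "send_rows", "data": {
  "deltas": [-1,0.2,0.2,2,0,0,0,-1,0.2,0.2,4.5,0,0,0,-1,0.2,0.2,6.5,0,0,0,-1,0.2,0.2,7.8,0,0,0,-1,0.2,0.2,8.5,0,0,0,-1,0.2,0.2,8.8,0,0,0,-1,0.2,0.2,9,0,0,0,-1,0.2,0.2,9.1,0,0,0,-1,0.2,0.2,9.1,0,0,0,-1,0.2,0.2,9.1,0,0,0]
}}

```text
time: 4.65
ee_pos: [501.9, 339.1, 15.4]
ee_rot: [0.734, 0.679, 0.001, 0.0]
contact_force: [0.6, 0.1, -1.4]
width: 23.2
finger_force: 49.3
```

{"op": "send_rows", "data": {
  "deltas": [-1,0,0,0.1,0,0,0,-1,0,0,0.2,0,0,0,-1,0,0,0.3,0,0,0,-1,0,0,0.3,0,0,0]
}}

```text
time: 4.98
ee_pos: [501.6, 338.9, 11.9]
ee_rot: [0.734, 0.679, 0.0, -0.0]
contact_force: [-0.6, -1.0, 2.9]
width: 23.1
finger_force: 49.8
```

{"op": "send_rows", "data": {
  "deltas": [-0.1,0,0,0,0,0,0,-0.1,0,0,0,0,0,0,-0.1,0,0,0,0,0,0,-0.1,0,0,-2,0,0,0,-0.1,0,0,-5,0,0,0,-0.1,0,0,-9,0,0,0,-0.1,0,0,-10,0,0,0,-0.1,0,0,-10,0,0,0]
}}

```text
time: 5.65
ee_pos: [503.5, 340.1, 115.8]
ee_rot: [0.734, 0.679, 0.003, 0.0]
contact_force: [0.6, 0.2, -0.6]
width: 38.6
finger_force: 0.0
```

```bash
python3 -c "
from h import *
p,d=arm.capture('top');cv2.imwrite('pics/t1.png',p[...,::-1])
for r in find(p,d,arm.calibration('top')):print(*r[:4])
plan(631.7,84.7,80,-5.8)"
```

```text
[631.5  84.9] 84.2 R [25, 100]
[620.8 -74.2] 138.9 L [24, 100]
[467.5 -84.8] -50.3 L [24, 100]
t 5.7 p [502.4 339.4 113.4] ty -4.5 j7 -0.66 w 38.7 shift cm [-24.39  14.88   3.31] rz 1.3 or -178.7 tilt [0.0027 0.0025]
```

{"op": "send_rows", "data": {
  "deltas": [0.2,-2,1.2,0,0,0,1.3,0.2,-5,3,0,0,0,1.3,0.2,-8.5,5.2,0,0,0,1.3,0.2,-12,7.3,0,0,0,1.3,0.2,-15.5,9.5,0,0,0,1.3,0.2,-19,11.6,1,0,0,1.3,0.2,-22,13.4,2,0,0,1.3,0.2,-24,14.6,3,0,0,1.3,0.2,-24.4,14.9,3.3,0,0,1.3,0.2,-24.4,14.9,3.3,0,0,1.3]
}}

```text
time: 6.53
ee_pos: [630.1, 81.0, 76.1]
ee_rot: [0.743, 0.669, -0.002, -0.0]
contact_force: [-0.5, 0.5, -0.4]
width: 51.5
finger_force: 0.0
```

```bash
python3 -c "
from h import *
plan(631.5,84.8,7.5,-5.8)"
```

```text
t 6.5333 p [630.1  81.   76.1] ty -6.0 j7 -0.16 w 51.5 shift cm [0.41 0.12 6.86] rz -0.2 or 179.8 tilt [-0.0034 -0.002 ]
```

View pics/t1.png

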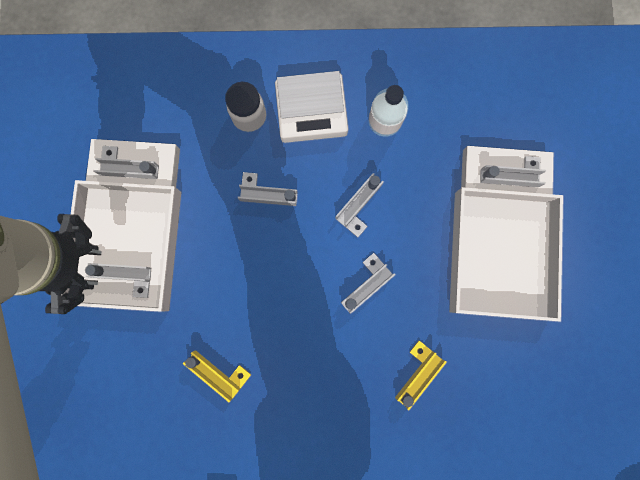

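Hinge D lies in the left-of-image tray with its pin at (93,270) and foot at (140,290), near the robot-side wall. Next is arm A.

{"op": "send_rows", "data": {
  "deltas": [0.2,0.2,0.1,2,0,0,0,0.2,0.2,0.1,4,0,0,0,0.2,0.2,0.1,5.5,0,0,0,0.2,0.2,0.1,6.4,0,0,0,0.2,0.2,0.1,6.7,0,0,0,0.2,0.2,0.1,6.8,0,0,0,0.2,0.2,0.1,6.8,0,0,0]
}}

```text
time: 7.12
ee_pos: [632.4, 86.4, 11.1]
ee_rot: [0.742, 0.671, 0.0, 0.0]
contact_force: [-1.0, 0.4, -0.6]
width: 51.6
finger_force: 0.0
```

{"op": "send_rows", "data": {
  "deltas": [0.2,-0.1,-0.1,0.35,0,0,0,0.2,-0.1,-0.1,0.35,0,0,0,-1,-0.1,-0.1,0.35,0,0,0,-1,-0.1,-0.1,0.35,0,0,0,-1,-0.1,-0.1,0.35,0,0,0,-1,-0.1,-0.1,0.35,0,0,0,-1,-0.1,-0.1,0.35,0,0,0,-1,-0.1,-0.1,0.35,0,0,0]
}}

```text
time: 7.78
ee_pos: [631.5, 84.9, 7.7]
ee_rot: [0.742, 0.671, 0.0, 0.0]
contact_force: [-0.7, -0.6, 5.3]
width: 22.8
finger_force: 50.3
```

{"op": "send_rows", "data": {
  "deltas": [-1,0,0,-1,0,0,0,-1,0,0,-3,0,0,0,-1,0,0,-6,0,0,0,-1,0,0,-9,0,0,0,-1,0,0,-10,0,0,0,-1,0,0,-10,0,0,0]
}}

```text
time: 8.28
ee_pos: [632.7, 85.0, 110.3]
ee_rot: [0.742, 0.67, 0.002, 0.001]
contact_force: [0.1, 0.3, -1.8]
width: 23.2
finger_force: 49.6
```

```bash
python3 -c "
from h import *
plan(590.6,330.5,105,-4.5)"
```

```text
t 8.2833 p [632.7  85.  110.3] ty -5.8 j7 -0.17 w 23.2 shift cm [24.   -6.66  0.55] rz -1.3 or 178.7 tilt [0.0049 0.0014]
```

{"op": "send_rows", "data": {
  "deltas": [-1,2,-0.6,0,0,0,-1.3,-1,5,-1.4,0,0,0,-1.3,-1,9,-2.5,0,0,0,-1.3,-1,13,-3.6,0,0,0,-1.3,-1,17,-4.7,0,0,0,-1.3,-1,20.5,-5.7,0,0,0,-1.3,-1,23,-6.4,0,0,0,-1.3,-1,24,-6.7,0,0,0,-1.3,-1,24,-6.7,0,0,0,-1.3,-1,24,-6.7,0,0,0,-1.3]
}}

```text
time: 9.12
ee_pos: [588.0, 329.5, 105.4]
ee_rot: [0.734, 0.679, -0.001, 0.0]
contact_force: [0.8, -1.3, -2.2]
width: 22.6
finger_force: 49.5
```

{"op": "send_rows", "data": {
  "deltas": [-1,0.2,0.2,2,0,0,0,-1,0.2,0.2,4.5,0,0,0,-1,0.2,0.2,6.5,0,0,0,-1,0.2,0.2,7.8,0,0,0,-1,0.2,0.2,8.5,0,0,0,-1,0.2,0.2,8.7,0,0,0,-1,0.2,0.2,8.8,0,0,0,-1,0.2,0.2,8.8,0,0,0]
}}

```text
time: 9.78
ee_pos: [591.4, 332.1, 20.1]
ee_rot: [0.734, 0.679, 0.001, 0.0]
contact_force: [0.5, 0.1, -2.4]
width: 22.6
finger_force: 49.5
```

{"op": "send_rows", "data": {
  "deltas": [-1,0,0,0.3,0,0,0,-1,0,0,0.5,0,0,0,-1,0,0,0.65,0,0,0,-1,0,0,0.7,0,0,0,-1,0,0,0.75,0,0,0,-1,0,0,0.75,0,0,0]
}}

```text
time: 10.28
ee_pos: [590.9, 332.4, 12.7]
ee_rot: [0.734, 0.679, 0.0, -0.0]
contact_force: [-2.5, -1.4, 6.4]
width: 23.0
finger_force: 50.6
```

Seated, with 6 N of contact. I'll release, rise and head for arm C.

{"op": "send_rows", "data": {
  "deltas": [-0.1,0,0,0,0,0,0,-0.1,0,0,0,0,0,0,-0.1,0,0,0,0,0,0,-0.1,0,0,-2,0,0,0,-0.1,0,0,-5,0,0,0,-0.1,0,0,-9,0,0,0,-0.1,0,0,-10,0,0,0,-0.1,0,0,-10,0,0,0]
}}

```text
time: 10.95
ee_pos: [593.0, 333.3, 116.3]
ee_rot: [0.734, 0.679, 0.004, 0.001]
contact_force: [1.3, -0.2, -0.5]
width: 38.3
finger_force: 0.0
```

```bash
python3 -c "
from h import *
plan(467.5,-84.8,80,39.8)"
```

```text
t 10.95 p [593.  333.3 116.3] ty -4.5 j7 -0.55 w 38.3 shift cm [-42.68  -9.25   3.38] rz -44.3 or 135.7 tilt [0.0061 0.0041]
```

{"op": "send_rows", "data": {
  "deltas": [0.2,-2,-0.4,0,0,0,-3,0.2,-5,-1.1,0,0,0,-8,0.2,-9,-2,0,0,0,-14,0.2,-13,-2.8,0,0,0,-20,0.2,-17,-3.7,0,0,0,-26,0.2,-21,-4.6,0,0,0,-32,0.2,-25,-5.4,0,0,0,-38,0.2,-29,-6.3,0,0,0,-44.3,0.2,-33,-7.2,1,0,0,-44.3,0.2,-36,-7.8,2,0,0,-44.3]
}}

```text
time: 11.78
ee_pos: [483.6, -23.7, 91.3]
ee_rot: [0.425, 0.905, 0.0, 0.0]
contact_force: [1.2, -0.9, 0.6]
width: 51.1
finger_force: 0.0
```

```bash
python3 -c "
from h import *
plan(467.5,-84.8,60,39.8)"
```

```text
t 11.7833 p [483.6 -23.7  91.3] ty 39.7 j7 0.71 w 51.1 shift cm [-3.67 -5.14  3.13] rz -0.1 or 179.9 tilt [0.0007 0.0001]
```

{"op": "send_rows", "data": {
  "deltas": [0.2,-1.5,-2,1,0,0,0,0.2,-3,-4.2,2,0,0,0,0.2,-3.6,-5.1,3.1,0,0,0,0.2,-3.6,-5.1,3.1,0,0,0,0.2,-3.6,-5.1,3.1,0,0,0]
}}

```text
time: 12.2
ee_pos: [468.0, -81.1, 59.9]
ee_rot: [0.425, 0.905, -0.0, -0.001]
contact_force: [1.1, 0.3, 0.1]
width: 51.1
finger_force: 0.0
```

```bash
python3 -c "
from h import *
plan(467.5,-84.8,8,39.8)"
```

```text
t 12.2 p [468.  -81.1  59.9] ty 39.7 j7 0.85 w 51.1 shift cm [-0.26 -0.27  5.19] rz -0.1 or 179.9 tilt [-0.0015  0.    ]
```

{"op": "send_rows", "data": {
  "deltas": [0.2,-0.1,-0.2,2,0,0,0,0.2,-0.1,-0.2,3.5,0,0,0,0.2,-0.1,-0.2,4.6,0,0,0,0.2,-0.1,-0.2,4.9,0,0,0,0.2,-0.1,-0.2,5,0,0,0,0.2,-0.1,-0.2,5,0,0,0]
}}

```text
time: 12.7
ee_pos: [468.2, -82.5, 10.9]
ee_rot: [0.424, 0.906, 0.0, 0.0]
contact_force: [-0.4, -0.6, 0.5]
width: 50.8
finger_force: 0.0
```

```bash
python3 -c "
from h import *
plan(467.5,-84.8,8,39.8)"
```

```text
t 12.7 p [468.2 -82.5  10.9] ty 39.9 j7 0.89 w 50.8 shift cm [-0.13 -0.2   0.29] rz 0.1 or -179.9 tilt [0.0003 0.0001]
```

{"op": "send_rows", "data": {
  "deltas": [0.2,-0.1,-0.2,0.3,0,0,0,0.2,-0.1,-0.2,0.3,0,0,0,-1,-0.1,-0.2,0.3,0,0,0,-1,-0.1,-0.2,0.3,0,0,0,-1,-0.1,-0.2,0.3,0,0,0,-1,-0.1,-0.2,0.3,0,0,0,-1,-0.1,-0.2,0.3,0,0,0,-1,-0.1,-0.2,0.3,0,0,0]
}}

```text
time: 13.37
ee_pos: [467.3, -85.0, 8.1]
ee_rot: [0.424, 0.906, 0.0, 0.0]
contact_force: [-1.1, 1.0, 7.0]
width: 23.1
finger_force: 49.8
```

{"op": "send_rows", "data": {
  "deltas": [-1,0,0,-1,0,0,0,-1,0,0,-3,0,0,0,-1,0,0,-6,0,0,0,-1,0,0,-9,0,0,0,-1,0,0,-10,0,0,0,-1,0,0,-10,0,0,0]
}}

```text
time: 13.87
ee_pos: [468.5, -85.1, 110.3]
ee_rot: [0.424, 0.906, 0.001, 0.002]
contact_force: [-0.2, -0.6, -1.8]
width: 22.8
finger_force: 49.4
```

```bash
python3 -c "
from h import *
plan(567.3,-324.2,105,-5.4)"
```

```text
t 13.8667 p [468.5 -85.1 110.3] ty 39.8 j7 0.83 w 22.8 shift cm [-24.69  -7.72   0.57] rz 45.2 or -134.8 tilt [0.005  0.0006]
```

{"op": "send_rows", "data": {
  "deltas": [-1,-2,-0.6,0,0,0,4,-1,-5,-1.6,0,0,0,10,-1,-9,-2.8,0,0,0,17,-1,-13,-4.1,0,0,0,24,-1,-17,-5.3,0,0,0,31,-1,-20.5,-6.4,0,0,0,38,-1,-23,-7.2,0,0,0,43,-1,-24.5,-7.7,0,0,0,45.2,-1,-24.7,-7.7,0,0,0,45.2,-1,-24.7,-7.7,0,0,0,45.2]
}}

```text
time: 14.7
ee_pos: [564.9, -324.6, 105.4]
ee_rot: [0.74, 0.673, -0.001, -0.001]
contact_force: [0.3, 1.0, -1.4]
width: 23.5
finger_force: 49.3
```

```bash
python3 -c "
from h import *
plan(567.3,-324.2,20,-5.4)"
```

```text
t 14.7 p [ 564.9 -324.6  105.4] ty -5.4 j7 0.58 w 23.5 shift cm [0.07 0.27 8.54] rz -0.0 or 180.0 tilt [-0.003   0.0002]
```

{"op": "send_rows", "data": {
  "deltas": [-1,0,0.2,2,0,0,0,-1,0,0.2,4.5,0,0,0,-1,0,0.2,6.5,0,0,0,-1,0,0.2,7.8,0,0,0,-1,0,0.2,8.5,0,0,0,-1,0,0.2,8.7,0,0,0,-1,0,0.2,8.8,0,0,0,-1,0,0.2,8.8,0,0,0]
}}

```text
time: 15.37
ee_pos: [568.4, -324.4, 20.4]
ee_rot: [0.739, 0.673, 0.0, 0.001]
contact_force: [-0.9, -0.4, -1.1]
width: 22.8
finger_force: 49.4
```

{"op": "send_rows", "data": {
  "deltas": [-1,0,0,0.3,0,0,0,-1,0,0,0.5,0,0,0,-1,0,0,0.65,0,0,0,-1,0,0,0.7,0,0,0,-1,0,0,0.75,0,0,0,-1,0,0,0.75,0,0,0]
}}

```text
time: 15.87
ee_pos: [568.2, -324.3, 13.1]
ee_rot: [0.74, 0.673, 0.0, 0.0]
contact_force: [-3.0, 2.7, 7.4]
width: 23.0
finger_force: 50.6
```

{"op": "send_rows", "data": {
  "deltas": [-0.1,0,0,0,0,0,0,-0.1,0,0,0,0,0,0,-0.1,0,0,0,0,0,0,-0.1,0,0,-2,0,0,0,-0.1,0,0,-5,0,0,0,-0.1,0,0,-9,0,0,0,-0.1,0,0,-10,0,0,0,-0.1,0,0,-10,0,0,0]
}}

```text
time: 16.53
ee_pos: [569.8, -325.6, 116.2]
ee_rot: [0.74, 0.673, 0.001, 0.003]
contact_force: [0.6, -0.6, 0.3]
width: 38.6
finger_force: 0.0
```

```bash
python3 -c "
from h import *
plan(620.9,-74.3,80,48.7)"
```

```text
t 16.5333 p [ 569.8 -325.6  116.2] ty -5.4 j7 0.58 w 38.6 shift cm [25.51  2.71  3.59] rz -54.1 or 125.9 tilt [ 0.0061 -0.0025]
```

{"op": "send_rows", "data": {
  "deltas": [0.2,2,0.2,0,0,0,-6,0.2,5,0.5,0,0,0,-12,0.2,9,1,0,0,0,-19,0.2,13,1.4,0,0,0,-26,0.2,17,1.8,0,0,0,-33,0.2,20.5,2.2,1,0,0,-40,0.2,23.5,2.5,2,0,0,-47,0.2,25.2,2.7,3,0,0,-54,0.2,25.4,2.7,3.5,0,0,-54,0.2,25.4,2.7,3.6,0,0,-54]
}}

```text
time: 17.37
ee_pos: [617.7, -72.5, 74.1]
ee_rot: [0.353, 0.936, -0.0, -0.001]
contact_force: [-1.1, -0.6, -0.5]
width: 51.0
finger_force: 0.0
```

```bash
python3 -c "
from h import *
plan(620.9,-74.3,8,48.7)"
```

```text
t 17.3667 p [617.7 -72.5  74.1] ty 48.7 j7 1.02 w 51.0 shift cm [-0.38  0.08  6.61] rz -0.0 or 180.0 tilt [-0.0027  0.0006]
```

{"op": "send_rows", "data": {
  "deltas": [0.2,-0.2,0,2,0,0,0,0.2,-0.2,0,4,0,0,0,0.2,-0.2,0,5.5,0,0,0,0.2,-0.2,0,6.2,0,0,0,0.2,-0.2,0,6.5,0,0,0,0.2,-0.2,0,6.5,0,0,0,0.2,-0.2,0,6.5,0,0,0]
}}

```text
time: 17.95
ee_pos: [620.6, -76.0, 12.0]
ee_rot: [0.354, 0.935, 0.0, 0.001]
contact_force: [-0.5, -0.2, 0.2]
width: 51.4
finger_force: 0.0
```

```bash
python3 -c "
from h import *
plan(620.9,-74.3,8,48.7)"
```

```text
t 17.95 p [620.6 -76.   12. ] ty 48.5 j7 1.05 w 51.4 shift cm [0.09 0.15 0.4 ] rz -0.2 or 179.8 tilt [ 0.0011 -0.0002]
```

{"op": "send_rows", "data": {
  "deltas": [0.2,0.1,0.1,0.4,0,0,-0.2,0.2,0.1,0.1,0.4,0,0,-0.2,-1,0.1,0.1,0.4,0,0,-0.2,-1,0.1,0.1,0.4,0,0,-0.2,-1,0.1,0.1,0.4,0,0,-0.2,-1,0.1,0.1,0.4,0,0,-0.2,-1,0.1,0.1,0.4,0,0,-0.2,-1,0.1,0.1,0.4,0,0,-0.2]
}}

```text
time: 18.62
ee_pos: [620.3, -73.8, 7.6]
ee_rot: [0.352, 0.936, 0.0, 0.0]
contact_force: [-0.9, 0.7, 5.8]
width: 22.7
finger_force: 50.4
```

{"op": "send_rows", "data": {
  "deltas": [-1,0,0,-1,0,0,0,-1,0,0,-3,0,0,0,-1,0,0,-6,0,0,0,-1,0,0,-9,0,0,0,-1,0,0,-10,0,0,0,-1,0,0,-10,0,0,0]
}}

```text
time: 19.12
ee_pos: [621.6, -74.0, 110.2]
ee_rot: [0.352, 0.936, 0.001, 0.002]
contact_force: [0.7, 0.8, -3.5]
width: 23.2
finger_force: 49.6
```

```bash
python3 -c "
from h import *
plan(477.7,-315.8,105,-5.4)"
```

```text
t 19.1167 p [621.6 -74.  110.2] ty 48.8 j7 1.02 w 23.2 shift cm [ -5.09 -27.67   0.44] rz 54.2 or -125.8 tilt [0.0049 0.0002]
```

{"op": "send_rows", "data": {
  "deltas": [-1,-0.4,-2,0,0,0,5,-1,-1,-5,0,0,0,11,-1,-1.6,-9,0,0,0,18,-1,-2.4,-13,0,0,0,25,-1,-3.1,-17,0,0,0,32,-1,-3.9,-21,0,0,0,39,-1,-4.5,-24.5,0,0,0,46,-1,-5,-27,0,0,0,53,-1,-5.1,-27.7,0,0,0,54.2,-1,-5.1,-27.7,0,0,0,54.2]
}}

```text
time: 19.95
ee_pos: [473.4, -317.8, 105.6]
ee_rot: [0.741, 0.671, -0.001, -0.001]
contact_force: [-0.5, 0.0, -1.6]
width: 23.4
finger_force: 49.5
```

```bash
python3 -c "
from h import *
plan(477.7,-315.8,20,-5.4)"
```

```text
t 19.95 p [ 473.4 -317.8  105.6] ty -5.7 j7 0.61 w 23.4 shift cm [0.24 0.43 8.56] rz -0.3 or 179.7 tilt [-0.0028 -0.0001]
```

{"op": "send_rows", "data": {
  "deltas": [-1,0.2,0.3,2,0,0,0,-1,0.2,0.3,4.5,0,0,0,-1,0.2,0.3,6.5,0,0,0,-1,0.2,0.3,7.8,0,0,0,-1,0.2,0.3,8.5,0,0,0,-1,0.2,0.3,8.7,0,0,0,-1,0.2,0.3,8.8,0,0,0,-1,0.2,0.3,8.8,0,0,0]
}}

```text
time: 20.62
ee_pos: [479.8, -314.3, 19.7]
ee_rot: [0.739, 0.673, 0.0, 0.001]
contact_force: [-0.7, 0.4, -1.7]
width: 22.7
finger_force: 49.5
```

{"op": "send_rows", "data": {
  "deltas": [-1,0,0,0.3,0,0,0,-1,0,0,0.5,0,0,0,-1,0,0,0.6,0,0,0,-1,0,0,0.65,0,0,0,-1,0,0,0.7,0,0,0,-1,0,0,0.7,0,0,0]
}}

```text
time: 21.12
ee_pos: [479.3, -314.1, 12.6]
ee_rot: [0.74, 0.673, 0.0, -0.0]
contact_force: [-2.1, 1.6, 5.0]
width: 22.9
finger_force: 50.3
```

Release, rise, then move toward the middle, clear of the trays, to check.

{"op": "send_rows", "data": {
  "deltas": [-0.1,0,0,0,0,0,0,-0.1,0,0,0,0,0,0,-0.1,0,0,0,0,0,0,-0.1,0,0,-2,0,0,0,-0.1,0,0,-5,0,0,0,-0.1,0,0,-9,0,0,0,-0.1,0,0,-13,0,0,0,-0.1,0,0,-14,0,0,0]
}}

```text
time: 21.78
ee_pos: [481.2, -316.1, 158.2]
ee_rot: [0.74, 0.673, 0.002, 0.004]
contact_force: [1.2, -0.3, 0.9]
width: 38.4
finger_force: 0.0
```

{"op": "send_rows", "data": {
  "deltas": [-0.1,4,0,0,0,0,0,-0.1,8,0,0,0,0,0,-0.1,12,0,0,0,0,0,-0.1,16,0,0,0,0,0,-0.1,20,0,0,0,0,0,-0.1,24,0,0,0,0,0,-0.1,28,0,0,0,0,0,-0.1,30,0,0,0,0,0,-0.1,30,0,0,0,0,0,-0.1,30,0,0,0,0,0]
}}

```text
time: 22.62
ee_pos: [507.5, -14.5, 152.0]
ee_rot: [0.739, 0.674, 0.0, 0.0]
contact_force: [1.2, -0.8, 0.3]
width: 38.4
finger_force: 0.0
```

```bash
python3 - <<'E'
from h import *
p,d=arm.capture('top');cv2.imwrite('pics/t2.png',p[...,::-1])
c=arm.calibration('top');W=cloud(d,c)
for lo,hi in((70,180),(455,565)):
    Z=W[190:315,lo:hi,2];r=(cv2.cvtColor(p,cv2.COLOR_RGB2GRAY)[190:315,lo:hi]<110)
    n,l,s,ce=cv2.connectedComponentsWithStats(r.astype(np.uint8))
    print([(ce[i].round()+[lo,190],s[i,4],np.percentile(Z[l==i],95).round(1)) for i in range(1,n) if s[i,4]>20])
E
```

```text
[(array([ 71., 199.]), np.int32(50), np.float64(3.2)), (array([ 76., 239.]), np.int32(731), np.float64(40.2)), (array([107., 204.]), np.int32(33), np.float64(14.1)), (array([145., 293.]), np.int32(1246), np.float64(3.5)), (array([146., 221.]), np.int32(171), np.float64(47.5)), (array([ 94., 270.]), np.int32(175), np.float64(47.3)), (array([140., 290.]), np.int32(33), np.float64(14.7))]
[(array([457., 238.]), np.int32(440), np.float64(43.1)), (array([563., 251.]), np.int32(326), np.float64(3.8)), (array([553., 258.]), np.int32(1113), np.float64(43.8)), (array([526., 215.]), np.int32(30), np.float64(15.4)), (array([484., 225.]), np.int32(173), np.float64(48.3)), (array([528., 282.]), np.int32(167), np.float64(48.1)), (array([473., 287.]), np.int32(25), np.float64(27.0)), (array([480., 295.]), np.int32(31), np.float64(14.8))]
```

View pics/t2.png

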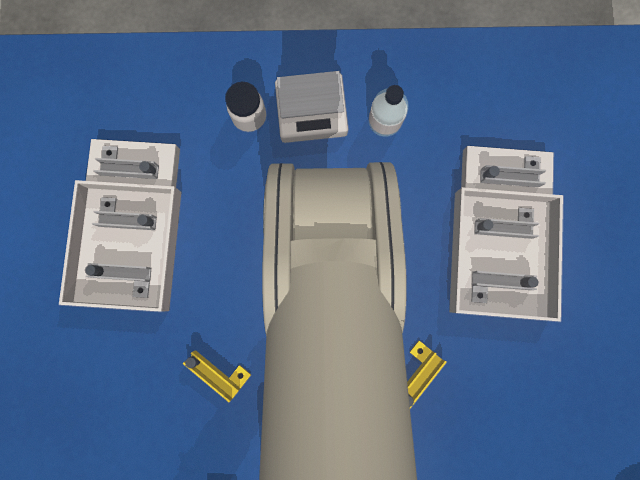

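The picture shows all four arms flat in their trays with pins up. The pins are at (146,221), (94,270), (484,225) and (528,282), with tops about 47 mm above the bench, and the feet are at floor level. The hands match the samples and the bystanders have not moved.

```bash
python3 -c "
from station import arm
print(arm.job_done())"
```

```text
the job is handed in; nothing more can be done
None
```

All four hinge arms are in the tray of their own hand, lying flat with pins up and not overlapping, and the job was handed in at about 23 s of the 67 s allowed; the bottle, jar, scale and yellow look-alikes were not touched.

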